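Rock the bung out of the cleaner canister and stow it in the tackle box

ROBOT

A 6-joint arm with a two-finger parallel gripper is mounted at the origin on the work surface. World frame = base frame: x ahead of the robot, y to its left, z up, the work surface at z = 0. Lengths are in m, angles in rad, forces in N, time in s.
With the tool pointing down it reaches from about 0.35 to 0.85 m from the base axis. Payload 8.1 kg.
Tool frame: the origin (TCP) lies on the centre line of the jaws, within the pads' length; the fingertips stand 14 mm ahead of it and the grasp point (between the pads) lies 5 mm behind it; z points along the fingers, y is the direction in which the jaws open and shut (so a half turn about z gives the same grasp; the last joint's range is limited). The gripper opens to 93 mm and grips with 3 to 60 N. Pads are 15 mm wide; open, the fingers measure 128 mm over their backs; the gripper's body (75 mm by 188 mm) begins 65 mm behind the grasp point.
Start: joints at [1.244, 0.13, 1.488, -0, 1.523, -0.085], TCP at [0.144, 0.583, 0.233] pointing down, gripper open.
Joint ranges: [-2.96, 2.96], [-0.89, 2.26], [0.02, 2.5], [-1.34, 4.48], [0, 2.73], [-2.66, 2.66]. Speed limits (rad/s): [2.39, 2.39, 2.79, 3.14, 3.14, 3.14].

INTERFACE

Orientations are given as a rotation vector (axis times angle).
In Python, from plant import robot gives the robot as it stands.
- The arm moves only by the tool jog_arm, never from a script. Its argument "steps" is a list of rows, each a list of 7 numbers: the closure, from 0 (fully open) to 1 (shut), then the shift along the tool's x, y, z in m, then the turn, a rotation vector about the tool's x, y, z in rad. In form: [[jaw, tx, ty, tz, rx, ry, rz], ...]. A call has 1 to 5 rows; each row is the pose to reach, as a shift and turn from the pose measured when the call began, along the tool's axes at that moment; what a row does not reach only later rows make up. A row lasts 1/8 s, in which the tool goes at most 62.5 mm and 10.7 degrees, less where a joint would pass 70% of its speed; a pose out of reach is approached as far as the arm can. A call with a gripper value outside its range is refused whole. The fingers move at their own pace and stop on an object; "force" is the grip in N (left out, the last holds). Time passes only in rows, so rows that repeat a pose let the fingers close. It gives the time, the measured TCP pose, the force and the opening at its end, in the units of the state.
- robot.read_state(): the state, without advancing time (a new reading comes with each control period).
- robot.read_camera(name): name is "side" or "top"; returns a dict with "image" (420x560x3 uint8, red, green, blue), "mtx" (3x3 intrinsics, pixels), "D" ([k1, k2, p1, p2, k3] as OpenCV has them; the pictures are not rectified), "extrinsics" (4x4, takes a point from camera to world coordinates). Camera axes: x right, y down, z forward; pixel columns grow to the right and rows downward; lengths in m; the calibration is good to about 2 mm. A picture is of the moment at which its call begins. There is no depth.
- robot.close_job(): hands the job in, once; it reports no verdict.
The state is a dict: "t": time; "q": joint angles; "dq": joint speeds; "joint_torque": joint torques, N m; "tool_pos": TCP position; "orientation": TCP orientation; "force": force on the tool from outside, world axes, zero at the start; "wrist_torque": the same for the moment, N m; "opening": finger opening in m.
Only numpy, scipy, OpenCV 4.12 (cv2) and the standard library are available. Lean on these libraries where they do the work, as an engineer would, in place of code of your own. Each camera call takes 0.05 s, during which the arm holds its last target.

TASK

Open the blue canister: rock its wooden bung side to side while easing it up until it unseats, so that the canister stays down in its cradle instead of coming up with the bung. Stand the bung upright on the cork mat and let go, then take it again by the two ends of its long grip and set it down gently, upright, in the empty narrow bay of the red tackle box, its long grip lying along the bay; let go and leave the other things on the bench undisturbed.

Things in the scene. Friction and masses are not known exactly. Their poses are not given: they have to be found in the camera images.
- bung_center (a point): The loose bung, 72 mm tall, 0.25 kg; this point is on its axis half-way up, 36 mm above its flat foot (28 mm across; it stands on it). z up, x along the grip's length, y across. Below: cork plug 26 mm long, tapering from radius 20 to 14 mm, with a rubber ring of radius 18.3 mm 8 mm above the foot; then a flange of radius 23 mm, 26 to 32 mm above the foot. At the start it is seated.
- bung_grip (a point): The centre of the bung's pale wooden block grip, 16 mm above bung_center: 64 mm long (x), 28 mm wide (y), 40 mm high (32 to 72 mm above the foot).
- mouth (a point): Rim centre of the canister's aluminium neck, 140 mm above the bench (fixed: does not rise with the canister). Inner radius 21 mm, outer 27 mm, 34 mm deep. Seated, the flange lies on this rim and the foot is 26 mm below. z up, x as the seated bung's x. Sprung balls in the neck's +y and -y sides hook over the bung's ring.
- catches (a point): Middle between two sprung sets of slick brass balls at the neck's +y and -y sides, 12.5 mm below the rim. Each side of the ring must rise about 6 mm to pass (about 10 N a side). Tilt the bung about 0.2 rad about its x axis, pivoting on one flange edge, then the other way keeping the lift: one side frees at a time with little net pull. A straight pull fights both and lifts the canister.
- cradle: Dark wooden cradle, fixed; origin on the bench under the neck's axis, x and y as for mouth. Base 130 (x) by 110 (y) mm. Two uprights 44 mm wide, inner faces 46 mm from the axis at +x and -x, reach 185 mm above the bench: no room there for fingers at the ends of the grip; the grip's +y and -y sides are free.
- canister (a joint): How far the canister (blue, 80 mm across, about 1 kg) has slid up in its cradle, m; 0 is fully down, 0.06 the top. It slides straight up only, against its weight and slight friction (about 12 N in all), and sinks back when let go.
- mat_top (a point): The centre of the top face of the cork mat, 140 mm square, 4 mm thick, fixed to the bench; axes along its sides, z up.
- bay_floor (a point): The centre of the floor of the empty narrow bay of the red tackle box (lid off, box fixed to the bench, 220 mm by 176 mm). The floor is 4 mm above the bench; the bay is 210 mm long (x) and 56 mm wide (y), its walls reach 68 mm above the floor, 5 mm thick. The box's other, wider bay lies to -y and holds goods. Axes: x along the bay, z up.
- brush: Bystander: bamboo brush with dark bristles, 150 by 50 by 36 mm; origin under its centre.
- scraper: Bystander: groove scraper, black handle and steel blade, 165 by 22 by 12 mm; origin on its underside, 80 mm from the handle's end.
- wax_block: Bystander: orange wax block, 90 by 45 by 28 mm; origin under its centre.
- cup: Bystander: clear plastic cup, 72 mm across, 85 mm tall; origin under its centre.
- lid: Bystander: the tackle box's red clip-on lid lying flat, 224 by 180 by 16 mm; origin under its centre.
- tape_roll: Bystander: blue roll, 90 mm across, 30 mm high; origin under its centre.
There are look-alikes about, which are no part of the job. Leave any green or pink look-alike of the part that bears bung_center alone.

How it is judged:
On the way, in this order (a step that is already met when the one before it is completed fails the run):
1. the bung is clear of the neck and the canister is down (z of bung_center in the frame of mouth above 0.042 m and value of joint canister below 0.008 m), for 0.1 s.
2. the bung stands upright on the cork mat, let go (x of bung_center in the frame of mat_top between -0.07 and 0.07 m and y of bung_center in the frame of mat_top between -0.07 and 0.07 m and z of bung_center in the frame of mat_top between 0.03 and 0.041 m and angle between bung_center's own z axis and vertical below 0.15 rad and contact force between bung and the fingers below 0.1 N and linear speed of bung below 0.03 m/s), for 0.2 s.
At the end, for the whole second after the job is handed in: The bung stands upright (within 0.2 rad) and at rest on the floor of the narrow bay (its middle within 80 mm along and 20 mm across of the bay's centre), its long grip along the bay (within 0.6 rad), and the canister is fully down in its cradle (within 8 mm) (x of bung_center in the frame of bay_floor between -0.08 and 0.08 m and y of bung_center in the frame of bay_floor between -0.02 and 0.02 m and z of bung_center in the frame of bay_floor between 0.03 and 0.041 m and angle between bung_center's own z axis and vertical below 0.2 rad and angle between the x axis of bung_center and the x axis of bay_floor, either way round below 0.6 rad and linear speed of bung below 0.02 m/s and value of joint canister below 0.008 m); the robot touches nothing.
It fails at once if the canister comes up more than 20 mm with the bung (value of joint canister above 0.02 m).
It fails at once if the bung is dropped (falls free faster than 0.5 m/s) (contact force between bung and the fingers below 0.05 N and linear speed of bung above 0.5 m/s).
It fails at once if a bystander (brush, scraper, wax block, cup, lid, roll) is moved more than 40 mm (distance of any of brush, scraper, wax_block, cup, lid, tape_roll from where it was at the start of the episode above 0.04 m).
It also fails if it takes over 61 s, if anything falls off the work surface, if the arm or the gripper's body presses on something with over 40 N, if the wrist force passes 120 N, or if a joint passes its speed limit or range.

## Working session

There is one attempt and no reset: what is moved stays moved. The work goes in short steps, Python scripts to look and compute and a tool call to move; the robot and the scene stay as the last step left them, time stands still between calls to the robot, and variables do not carry over. Pictures are saved under pics/ and viewed, and the job is handed in when it is done.

Besides the shell and the picture viewer there is one more tool, called after "Emit:" as name(argument=value, ...) on one line, values as JSON. jog_arm: Moves the arm, as the interface text tells. Its arguments: {"type":"object","properties":{"steps":{"type":"array"},"force":{"type":"number"}},"required":["steps"]}

```bash
ls; mkdir -p pics; python3 - <<'E'
from plant import robot
import cv2
for n in("side","top"):
    c=robot.read_camera(n); cv2.imwrite(f"pics/{n}0.png",c["image"][:,:,::-1]); print(n,c["mtx"],c["D"],c["extrinsics"])
print(robot.read_state())
E
```

```text
pics
side [[493.09089624   0.         290.62346725]
 [  0.         493.09089624 214.82748952]
 [  0.           0.           1.        ]] [-0.11412661  0.          0.          0.          0.        ] [[-0.99923157 -0.01399472  0.0366116   0.50109444]
 [-0.03748409  0.61418047 -0.78827488  1.30098586]
 [-0.01145444 -0.7890415  -0.6142331   1.15871098]
 [ 0.          0.          0.          1.        ]]
top [[439.94890215   0.         271.02784259]
 [  0.         439.94890215 209.32411036]
 [  0.           0.           1.        ]] [-0.01348738  0.          0.          0.          0.        ] [[ 0.01991544 -0.97767598  0.20917232  0.29909797]
 [-0.99979581 -0.01875863  0.00751298 -0.00810415]
 [-0.00342147 -0.20927924 -0.97784993  1.31636321]
 [ 0.          0.          0.          1.        ]]
{'t': 0.1, 'q': array([ 1.24358707e+00,  1.31099052e-01,  1.48915690e+00,  3.07825789e-05,
        1.52298437e+00, -8.54076847e-02]), 'dq': array([-0.00171435, -0.00148176, -0.00215992,  0.00052888, -0.00061681,
        0.0001647 ]), 'joint_torque': array([ 1.28191823e-03, -5.61339712e+01, -4.93095767e+01,  7.69586954e-02,
        2.93089275e-02, -5.29356305e-05]), 'tool_pos': array([0.14348847, 0.58209595, 0.23169171]), 'orientation': array([-3.78854263e-01, -3.11829406e+00,  2.52307679e-03]), 'force': array([-0.78497709, -0.44852224, -0.25983979]), 'wrist_torque': array([-0.02514689,  0.0256959 , -0.01670722]), 'opening': 0.09248155771359734}
```

View pics/side0.png

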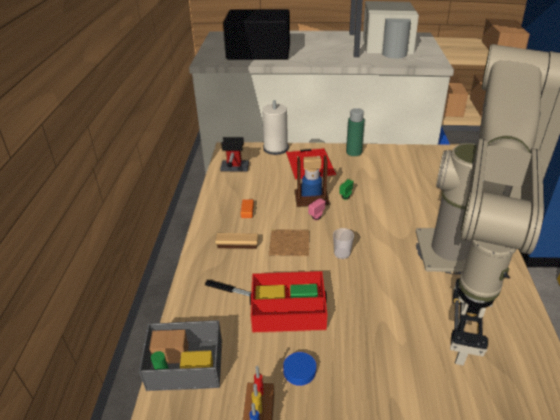

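View pics/top0.png

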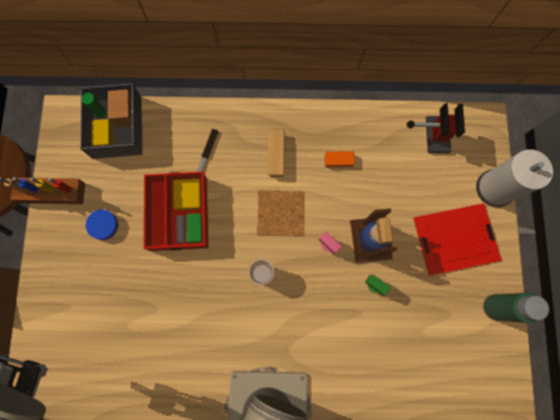

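The side view shows the canister at about (312,183), the mat at (290,242) and the red box at (288,300), with its empty bay nearest the camera. In the top view the canister is at (374,236), the mat at (281,213) and the box at (176,211), with its narrow bay on the left. I'll enlarge these.

```bash
cat > h.py <<'E'
import numpy as np, cv2
from plant import robot
def crop(n,x0,y0,x1,y1,name):
    c=robot.read_camera(n); im=c["image"][:,:,::-1][y0:y1,x0:x1]
    s=min(800//(x1-x0),600//(y1-y0)); im=cv2.resize(im,None,fx=s,fy=s,interpolation=cv2.INTER_CUBIC)
    cv2.imwrite(f"pics/{name}.png",im); print(name,"scale",s,im.shape); return c
def cal(n):
    c=robot.read_camera(n); return c
def ray(c,uv):
    p=cv2.undistortPoints(np.array([[uv]],float),c["mtx"],c["D"])[0,0]
    E=c["extrinsics"]; d=E[:3,:3]@np.array([p[0],p[1],1]); return E[:3,3],d
def onz(c,uv,z):
    o,d=ray(c,uv); return o+d*(z-o[2])/d[2]
def proj(c,P):
    E=np.linalg.inv(c["extrinsics"]); r=cv2.Rodrigues(E[:3,:3])[0]
    return cv2.projectPoints(np.array(P,float).reshape(-1,3),r,E[:3,3],c["mtx"],c["D"])[0].reshape(-1,2)
E
python3 - <<'E'
from h import *
crop("top",340,195,420,270,"tc")
crop("side",275,140,365,230,"sc")
crop("top",135,160,315,260,"tb")
crop("side",235,225,335,335,"sb")
E
```

```text
tc scale 8 (600, 640, 3)
sc scale 6 (540, 540, 3)
tb scale 4 (400, 720, 3)
sb scale 5 (550, 500, 3)
```

View pics/tc.png

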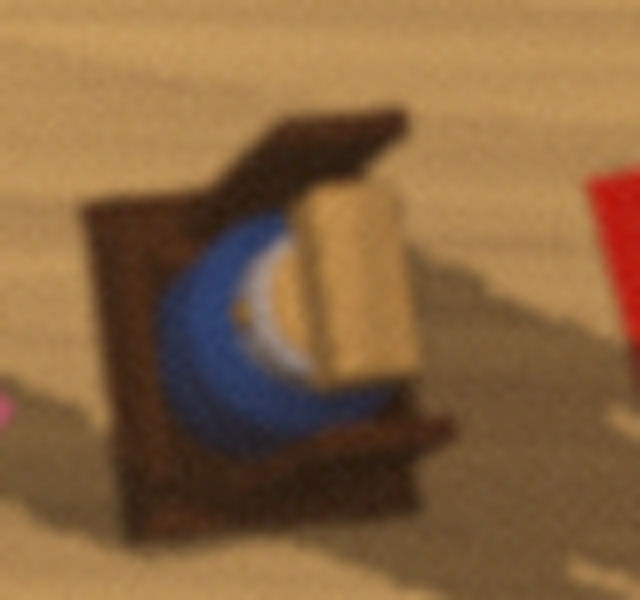

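View pics/sc.png

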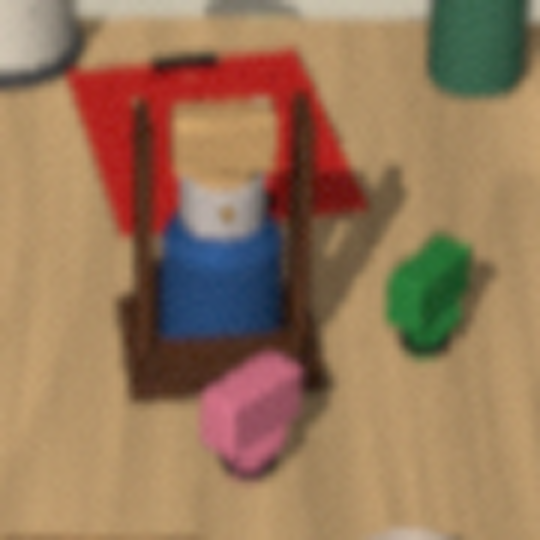

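View pics/tb.png

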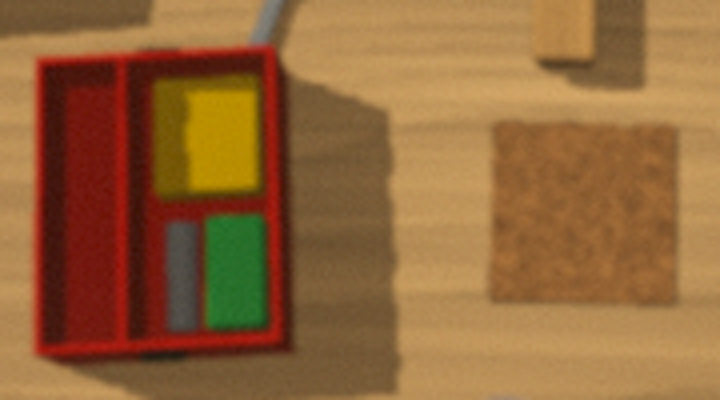

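View pics/sb.png

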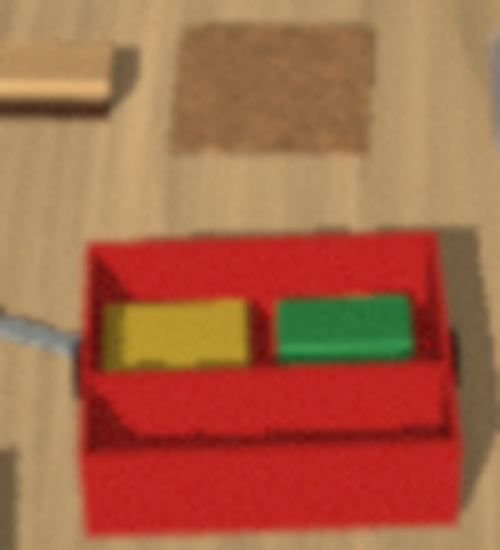

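```bash
python3 - <<'E'
from h import *
t=cal("top"); s=cal("side")
def T(u,v,x0,y0,k): return ((u+.5)/k-.5+x0,(v+.5)/k-.5+y0)
g=[onz(t,T(u,v,340,195,8),.186) for u,v in[(306,186),(396,183),(418,374),(322,386)]]
print("grip top",np.round(g,4), np.mean(g,0))
print("edges",[np.round(g[i]-g[i-1],4) for i in range(4)])
b=[onz(t,T(u,v,340,195,8),0.0) for u,v in[(128,545),(420,512)]];print("base",np.round(b,4))
m=[onz(t,T(u,v,135,160,4),.004) for u,v in[(490,122),(677,122),(677,302),(490,302)]];print("mat",np.round(m,4),np.mean(m,0))
m=[onz(s,T(u,v,235,225,5),.004) for u,v in[(180,24),(374,26),(369,153),(170,153)]];print("mat s",np.round(m,4),np.mean(m,0))
m=[onz(t,T(u,v,135,160,4),.072) for u,v in[(38,58),(275,46),(291,347),(38,355),(124,55),(125,352)]];print("box",np.round(m,4),np.mean(m[:4],0))
m=[onz(s,T(u,v,235,225,5),.072) for u,v in[(88,243),(436,231),(460,434),(83,450),(85,374),(450,364)]];print("box s",np.round(m,4),np.mean(m[:4],0))
m=[onz(s,T(u,v,275,140,6),.186) for u,v in[(175,103),(276,97)]];print("grip s back top edge",np.round(m,4),np.mean(m,0))
E
```

```text
grip top [[ 0.5235 -0.2792  0.186 ]
 [ 0.5251 -0.3087  0.186 ]
 [ 0.4623 -0.3136  0.186 ]
 [ 0.4578 -0.2824  0.186 ]] [ 0.4921695  -0.29598527  0.186     ]
edges [array([0.0658, 0.0032, 0.    ]), array([ 0.0016, -0.0295,  0.    ]), array([-0.0628, -0.0049,  0.    ]), array([-0.0045,  0.0312,  0.    ])]
base [[ 0.4228 -0.2533  0.    ]
 [ 0.4371 -0.3627  0.    ]]
mat [[ 0.6395  0.046   0.004 ]
 [ 0.6422 -0.0979  0.004 ]
 [ 0.5023 -0.0985  0.004 ]
 [ 0.4995  0.0423  0.004 ]] [ 0.57086418 -0.02704709  0.004     ]
mat s [[ 0.6403 -0.0921  0.004 ]
 [ 0.4977 -0.0931  0.004 ]
 [ 0.5001  0.0443  0.004 ]
 [ 0.6375  0.0478  0.004 ]] [ 0.56889101 -0.02328304  0.004     ]
box [[0.6643 0.3778 0.072 ]
 [0.6767 0.2033 0.072 ]
 [0.4541 0.1803 0.072 ]
 [0.4448 0.3601 0.072 ]
 [0.6677 0.3144 0.072 ]
 [0.4482 0.2983 0.072 ]] [0.55994321 0.28038766 0.072     ]
box s [[0.6748 0.2058 0.072 ]
 [0.4575 0.1895 0.072 ]
 [0.4455 0.3557 0.072 ]
 [0.6613 0.3737 0.072 ]
 [0.6659 0.3154 0.072 ]
 [0.4504 0.3015 0.072 ]] [0.55976908 0.28116996 0.072     ]
grip s back top edge [[ 0.5228 -0.3065  0.186 ]
 [ 0.4589 -0.3151  0.186 ]] [ 0.49085054 -0.31082112  0.186     ]
```

```bash
cat >> h.py <<'E'
from scipy.spatial.transform import Rotation as Rn
def pose():
    s=robot.read_state(); return s,np.array(s["tool_pos"]),Rn.from_rotvec(s["orientation"])
def go(P,yaw=None,Rt=None):
    """tool shift/turn to reach TCP P with tool down, tool y axis at world angle yaw (or half turn)"""
    s,p,R=pose()
    if Rt is None:
        c=[]
        for y in(yaw,yaw+np.pi):
            ya=np.array([np.cos(y),np.sin(y),0]);z=np.array([0,0,-1.]);x=np.cross(ya,z)
            c.append(Rn.from_matrix(np.c_[x,ya,z]))
        Rt=min(c,key=lambda r:(R.inv()*r).magnitude())
    print("t",s["t"],"q",np.round(s["q"],3),"p",np.round(p,4),"F",np.round(s["force"],1),"op",round(s["opening"],4))
    print("shift",np.round(R.inv().apply(np.array(P)-p),4),"turn",np.round((R.inv()*Rt).as_rotvec(),4))
E
python3 - <<'E'
from h import *
s,p,R=pose(); print(R.as_matrix().round(3))
go([.492,-.296,.30],np.pi/2+.11)
t=cal("top"); sd=cal("side")
for yaw in(.07,.11,.15):
    M=Rn.from_euler('z',yaw).as_matrix(); c=np.array([.492,-.296,0])
    def W(l): return [c+M@np.array(q) for q in l]
    base=[(65,55),(65,-55),(-65,-55),(-65,55)]
    P=W([(a/1e3,b/1e3,0) for a,b in base]); G=W([(a/1e3,b/1e3,.186) for a,b in[(32,14),(32,-14),(-32,-14),(-32,14)]])
    U=W([(a/1e3,b/1e3,.185) for a,b in[(46,22),(46,-22),(-46,-22),(-46,22)]])
    f=lambda c,P,x0,y0,k:(((proj(c,P)-[x0,y0])+.5)*k-.5).round().astype(int).tolist()
    for c_,a,n in((t,(340,195,8),"tc"),(sd,(275,140,6),"sc")):
        im=cv2.imread(f"pics/{n}.png")
        for Q,col in((P,(0,255,255)),(G,(0,0,255)),(U,(255,255,0))): cv2.polylines(im,[np.array(f(c_,Q,*a))],True,col,1)
        cv2.imwrite(f"pics/ov_{n}_{int(yaw*100)}.png",im)
ims=[cv2.resize(cv2.imread(f"pics/ov_tc_{k}.png"),(400,375)) for k in(7,15)]
cv2.imwrite("pics/ovA.png",np.hstack(ims))
E
```

```text
[[-0.971  0.239 -0.   ]
 [ 0.239  0.971 -0.   ]
 [ 0.    -0.    -1.   ]]
t 0.4 q [ 1.244  0.131  1.488 -0.     1.523 -0.085] p [0.1436 0.5825 0.2325] F [ 0.2 -0.1  0.7] op 0.0932
shift [-0.5486 -0.7696 -0.0673] turn [-3.000e-04 -1.000e-04 -3.518e-01]
```

View pics/ov_tc_11.png

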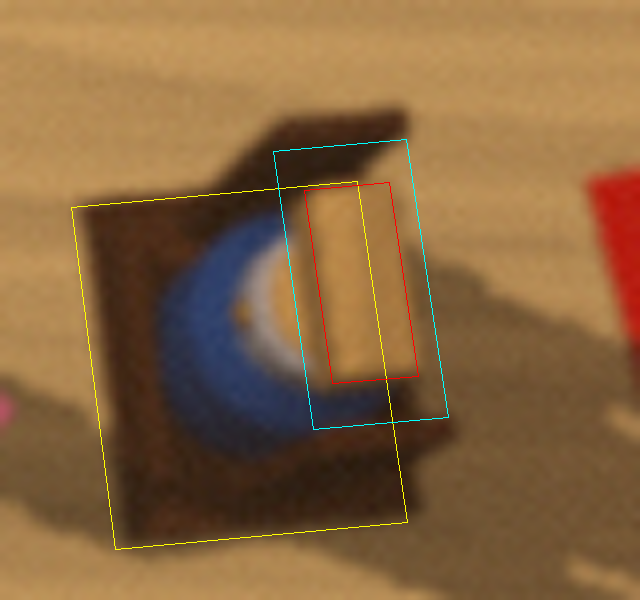

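View pics/ov_sc_11.png

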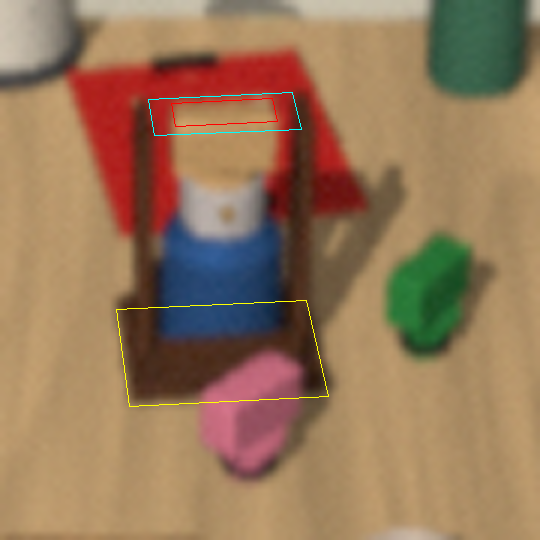

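View pics/ovA.png

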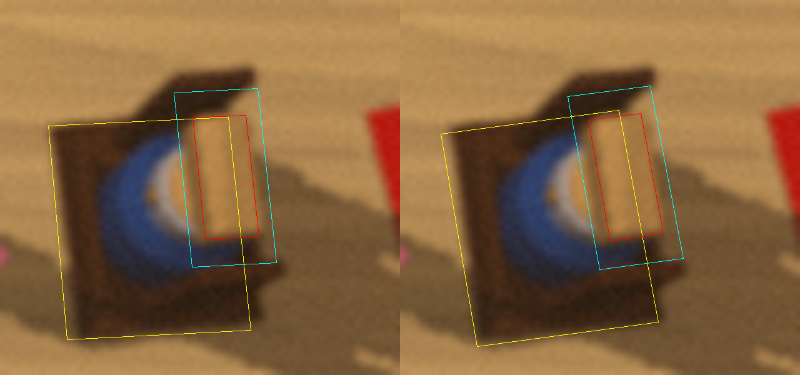

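Emit:
jog_arm(steps=[[0,-0.06,-0.04,-0.05,0,0,0.18],[0,-0.12,-0.08,-0.08,0,0,0.36],[0,-0.18,-0.13,-0.1,0,0,0.54],[0,-0.23,-0.18,-0.1,0,0,0.72],[0,-0.28,-0.22,-0.1,0,0,0.9]], force=40)

```text
t: 1.12
tool_pos: [0.3255, 0.3533, 0.329]
orientation: [1.705, 2.638, 0.003]
force: [0.7, 0.5, 0.5]
opening: 0.0928
```

```bash
python3 - <<'E'
from h import *
go([.492,-.297,.30],-np.pi/2+.09)
s,p,R=pose();print(R.as_matrix().round(3))
E
```

```text
t 1.125 q [ 0.72  -0.218  1.652 -0.     1.705  0.296] p [0.3255 0.3533 0.329 ] F [0.7 0.5 0.5] op 0.0928
shift [-0.6613 -0.1156  0.0285] turn [ 2.0000e-03  8.0000e-04 -1.2372e+00]
[[-0.411  0.912  0.002]
 [ 0.912  0.411  0.001]
 [ 0.     0.002 -1.   ]]
```

Emit:
jog_arm(steps=[[0,-0.06,-0.01,0,0,0,0.18],[0,-0.12,-0.02,0,0,0,0.36],[0,-0.18,-0.03,0,0,0,0.54],[0,-0.24,-0.04,0,0,0,0.72],[0,-0.3,-0.05,0,0,0,0.9]])

```text
t: 1.75
tool_pos: [0.4034, 0.0574, 0.3292]
orientation: [2.687, 1.626, 0.005]
force: [1.3, 1.1, -0.3]
opening: 0.093
```

```bash
python3 - <<'E'
from h import *
go([.492,-.297,.30],-np.pi/2+.09)
E
```

```text
t 1.75 q [ 1.400e-02 -4.260e-01  1.817e+00  1.000e-03  1.748e+00  4.970e-01] p [0.4034 0.0574 0.3292] F [ 1.3  1.1 -0.3] op 0.093
shift [-0.273   0.2428  0.029 ] turn [ 6.000e-04 -3.300e-03  9.985e-01]
```

Emit:
jog_arm(steps=[[0,-0.045,0.04,0,0,0,0.18],[0,-0.09,0.08,0,0,0,0.36],[0,-0.135,0.12,0,0,0,0.54],[0,-0.18,0.16,0,0,0,0.72],[0,-0.225,0.2,0,0,0,0.9]])

```text
t: 2.38
tool_pos: [0.4764, -0.2368, 0.3293]
orientation: [-3.128, -0.286, -0.006]
force: [0.5, 0.6, 0.7]
opening: 0.0931
```

```bash
python3 - <<'E'
from h import *
go([.492,-.297,.24],-np.pi/2+.09)
E
```

```text
t 2.375 q [-0.56  -0.077  1.525  0.003  1.691  0.829] p [ 0.4764 -0.2368  0.3293] F [0.5 0.6 0.7] op 0.0931
shift [0.0041 0.062  0.0893] turn [-0.0005 -0.0039  0.0923]
```

Emit:
jog_arm(steps=[[0,0.004,0.06,0.02,0,-0.004,0.09],[0,0.004,0.062,0.07,0,-0.004,0.092],[0,0.004,0.062,0.089,0,-0.004,0.092],[0,0.004,0.062,0.089,0,-0.004,0.092]])

```text
t: 2.88
tool_pos: [0.4912, -0.2958, 0.2391]
orientation: [-3.136, -0.143, 0.004]
force: [-0.2, 1.0, 0.3]
opening: 0.0931
```

```bash
python3 - <<'E'
from h import *
go([.492,-.297,.163],-np.pi/2+.09)
crop("side",265,100,365,200,"s2");crop("top",330,180,430,270,"t2")
E
```

```text
t 2.875 q [-0.632  0.059  1.552  0.     1.534  0.848] p [ 0.4912 -0.2958  0.2391] F [-0.2  1.   0.3] op 0.0931
shift [0.0009 0.0015 0.0761] turn [-0.0027  0.0024  0.0011]
s2 scale 6 (600, 600, 3)
t2 scale 6 (540, 600, 3)
```

View pics/s2.png

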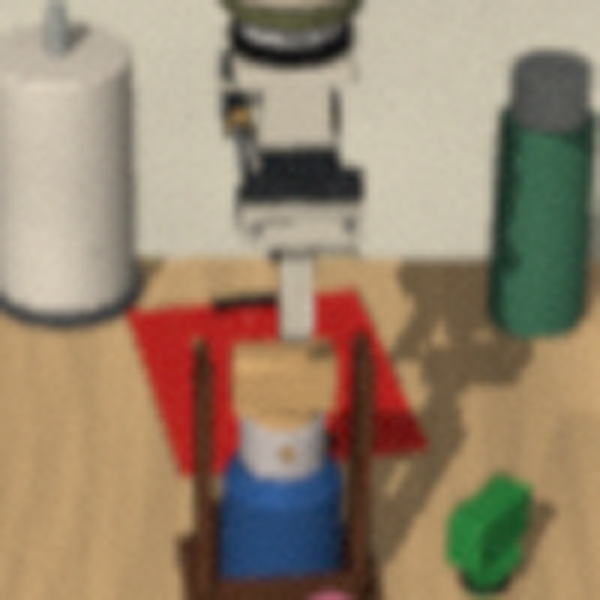

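View pics/t2.png

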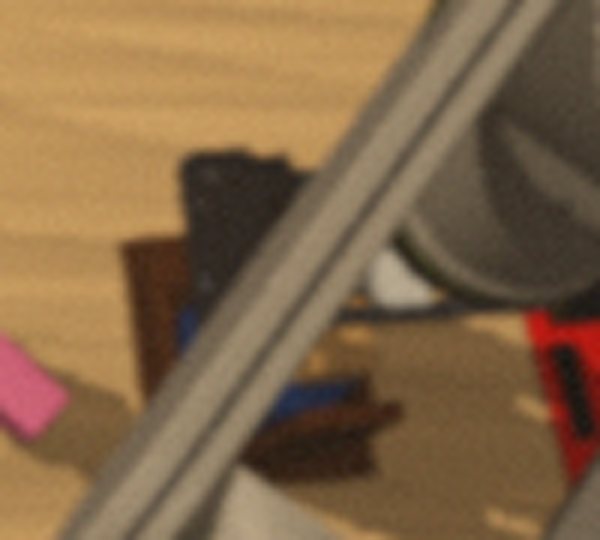

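Emit:
jog_arm(steps=[[0,0.001,0.001,0.04,0,0,0],[0,0.001,0.001,0.075,0,0,0],[0,0.001,0.001,0.075,0,0,0],[0.7,0.001,0.001,0.075,0,0,0],[0.7,0.001,0.001,0.075,0,0,0]], force=20)

```text
t: 3.6
tool_pos: [0.4953, -0.2984, 0.1705]
orientation: [3.135, 0.144, 0.008]
force: [-0.8, 0.1, 0.1]
opening: 0.0777
```

Emit:
jog_arm(steps=[[0.9,0,0,0,0,0,0],[0.9,0,0,0,0,0,0],[0.9,0,0,0,0,0,0]], force=20)

```text
t: 3.98
tool_pos: [0.4953, -0.2985, 0.1708]
orientation: [3.134, 0.144, 0.009]
force: [-0.0, 0.4, -0.4]
opening: 0.0476
```

```bash
python3 - <<'E'
from h import *
go([.492,-.297,.163],-np.pi/2+.09)
crop("side",265,100,365,200,"s3")
E
```

```text
t 3.975 q [-0.631  0.102  1.633  0.     1.4    0.848] p [ 0.4953 -0.2985  0.1708] F [-0.   0.4 -0.4] op 0.0476
shift [-0.0032 -0.0018  0.0077] turn [ 0.0043 -0.0054  0.0018]
s3 scale 6 (600, 600, 3)
```

View pics/s3.png

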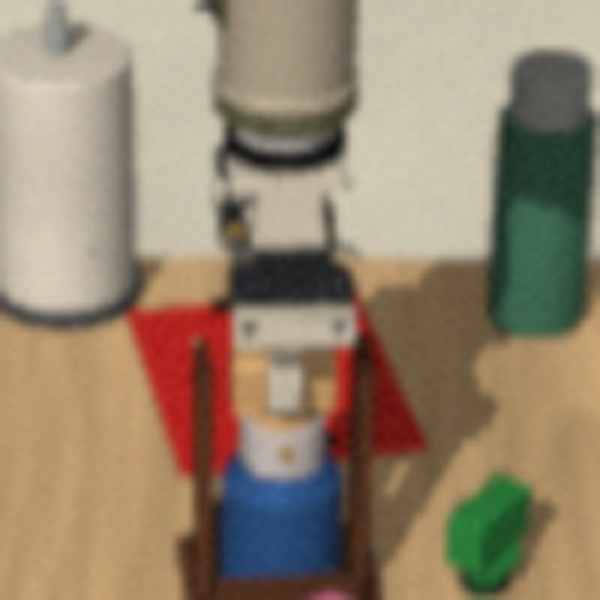

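Emit:
jog_arm(steps=[[0.45,-0.003,-0.002,0.006,0.004,-0.005,0],[0.45,-0.003,-0.002,0.007,0.004,-0.005,0]], force=20)

```text
t: 4.28
tool_pos: [0.4914, -0.2963, 0.1625]
orientation: [-3.137, -0.144, 0.002]
force: [-0.1, 0.2, 0.3]
opening: 0.0509
```

```bash
python3 - <<'E'
from h import *
go([.492,-.297,.163],-np.pi/2+.09)
E
```

```text
t 4.275 q [-0.632  0.105  1.645  0.     1.393  0.847] p [ 0.4914 -0.2963  0.1625] F [-0.1  0.2  0.3] op 0.0509
shift [ 0.0005  0.0007 -0.0005] turn [-0.0012  0.0013  0.0017]
```

Now close, firmly.

Emit:
jog_arm(steps=[[1,0,0,0,0,0,0],[1,0,0,0,0,0,0],[1,0,0,0,0,0,0],[1,0,0,0,0,0,0]], force=60)

```text
t: 4.78
tool_pos: [0.4915, -0.2977, 0.1628]
orientation: [3.137, 0.143, -0.001]
force: [0.1, -5.9, -1.8]
opening: 0.0276
```

```bash
python3 - <<'E'
from h import *
go([.492,-.297,.163],-np.pi/2+.09)
E
```

```text
t 4.775 q [-0.633  0.105  1.644 -0.002  1.392  0.847] p [ 0.4915 -0.2977  0.1628] F [ 0.1 -5.9 -1.8] op 0.0276
shift [ 0.0005 -0.0007 -0.0002] turn [0.0014 0.0009 0.0012]
```

Emit:
jog_arm(steps=[[1,0,0.0013,-0.0014,0.05,0,0],[1,0,0.0026,-0.0026,0.1,0,0],[1,0,0.0039,-0.0037,0.15,0,0],[1,0,0.0052,-0.0048,0.2,0,0],[1,0,0.0052,-0.0048,0.2,0,0]])

```text
t: 5.4
tool_pos: [0.492, -0.3061, 0.1681]
orientation: [-2.944, -0.131, 0.013]
force: [-1.5, -8.8, 2.3]
opening: 0.0281
```

```bash
python3 - <<'E'
from h import *
go([.492,-.297,.163],-np.pi/2+.09)
print(robot.read_state()["wrist_torque"])
crop("side",265,100,365,200,"s4")
E
```

```text
t 5.4 q [-0.729  0.237  1.5    0.133  1.548  0.741] p [ 0.492  -0.3061  0.1681] F [-1.5 -8.8  2.3] op 0.0281
shift [ 0.0008 -0.0079  0.0068] turn [-0.1949  0.0003 -0.0013]
[-1.64831161  0.51635317  0.15462374]
s4 scale 6 (600, 600, 3)
```

View pics/s4.png

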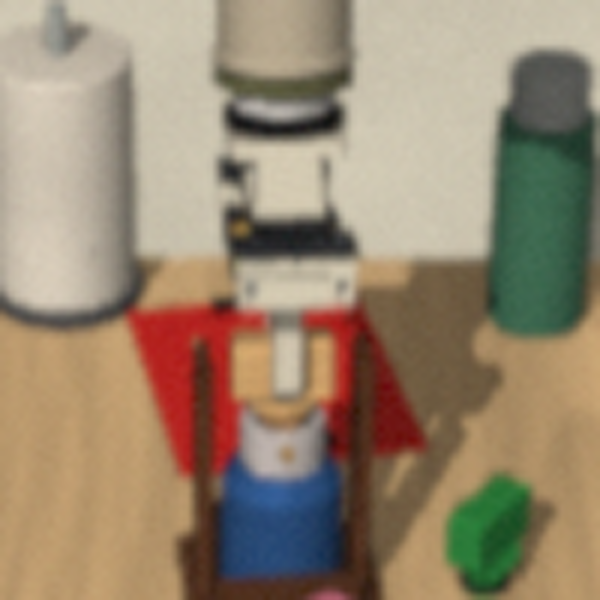

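```bash
cat >> h.py <<'E'
def seq(O,lst):
    """O world upright TCP; lst of (tilt a about tool x, B lateral tool y, lift h)"""
    ya=np.array([np.cos(-np.pi/2+.09),np.sin(-np.pi/2+.09),0]);z=np.array([0,0,-1.]);R0=Rn.from_matrix(np.c_[np.cross(ya,z),ya,z])
    s,p,R=pose()
    b=np.array([0,0,.0228])
    for a,by,h in lst:
        Rt=R0*Rn.from_rotvec([a,0,0])
        tl=np.array([0,by,.0228-h])-Rn.from_rotvec([a,0,0]).apply(b)
        P=np.array(O)+R0.apply(tl)
        print(a,by,h,np.round(P,4),"shift",np.round(R.inv().apply(P-p),4),"turn",np.round((R.inv()*Rt).as_rotvec(),3))
E
python3 - <<'E'
from h import *
s,p,R=pose()
seq([.4915,-.2985,.1628],[(.195,.001,.005),(.1,.0,.0065),(0,0,.0085),(-.1,0,.0095),(-.2,-.001,.011)])
E
```

```text
0.195 0.001 0.005 [ 0.492  -0.3039  0.1674] shift [ 0.0002 -0.0019  0.0014] turn [ 0.001  0.    -0.001]
0.1 0.0 0.0065 [ 0.4917 -0.3008  0.1692] shift [ 0.0002 -0.0053  0.0002] turn [-0.094  0.    -0.001]
0 0 0.0085 [ 0.4915 -0.2985  0.1713] shift [ 0.0002 -0.0079 -0.0015] turn [-0.194  0.    -0.001]
-0.1 0 0.0095 [ 0.4913 -0.2962  0.1722] shift [ 0.0002 -0.0103 -0.0019] turn [-0.294  0.    -0.001]
-0.2 -0.001 0.011 [ 0.491  -0.293   0.1733] shift [ 0.0002 -0.0138 -0.0024] turn [-0.394  0.    -0.001]
```

Emit:
jog_arm(steps=[[1,0,-0.0035,-0.0003,-0.07,0,0],[1,0,-0.006,-0.0012,-0.13,0,0],[1,0,-0.008,-0.002,-0.2,0,0],[1,0,-0.01,-0.0025,-0.28,0,0],[1,0,-0.0138,-0.003,-0.394,0,0]])

```text
t: 6.08
tool_pos: [0.4906, -0.2922, 0.1733]
orientation: [2.939, 0.13, 0.012]
force: [-1.3, 2.7, -2.9]
opening: 0.0278
```

```bash
python3 - <<'E'
from h import *
s,p,R=pose();print(s["t"],p,s["force"],s["wrist_torque"],s["opening"])
seq([.4915,-.2985,.1628],[(-.2,-.001,.011),(-.2,0,.016),(0,0,.015),(0,0,.04),(0,0,.09)])
crop("side",265,100,365,200,"s5")
E
```

```text
6.075 [ 0.49060269 -0.29219382  0.17334287] [-1.25777216  2.71303459 -2.94749209] [ 0.6640345   0.33186989 -0.04077815] 0.02781721236535209
-0.2 -0.001 0.011 [ 0.491  -0.293   0.1733] shift [0.0003 0.0008 0.0002] turn [ 0.     0.001 -0.002]
-0.2 0 0.016 [ 0.4911 -0.294   0.1783] shift [ 0.0003  0.0028 -0.0045] turn [ 0.     0.001 -0.002]
0 0 0.015 [ 0.4915 -0.2985  0.1778] shift [ 0.0003  0.0071 -0.0031] turn [ 0.2    0.001 -0.002]
0 0 0.04 [ 0.4915 -0.2985  0.2028] shift [ 0.0003  0.0121 -0.0276] turn [ 0.2    0.001 -0.002]
0 0 0.09 [ 0.4915 -0.2985  0.2528] shift [ 0.0003  0.022  -0.0766] turn [ 0.2    0.001 -0.002]
s5 scale 6 (600, 600, 3)
```

View pics/s5.png

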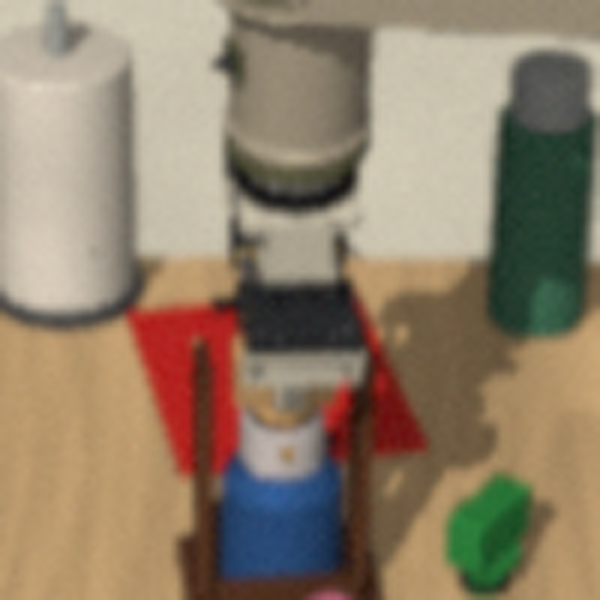

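Emit:
jog_arm(steps=[[1,0,0.002,-0.0025,0,0,0],[1,0,0.003,-0.005,0.0,0,0],[1,0,0.005,-0.005,0.1,0,0],[1,0,0.0075,-0.005,0.2,0,0]])

```text
t: 6.62
tool_pos: [0.4916, -0.2982, 0.1804]
orientation: [3.136, 0.142, 0.001]
force: [0.0, -0.6, -2.8]
opening: 0.028
```

```bash
python3 - <<'E'
from h import *
s,p,R=pose();print(s["t"],p,s["force"],s["wrist_torque"],s["opening"])
seq([.4915,-.2985,.1628],[(0,0,.015),(0,0,.04),(0,0,.09)])
crop("side",265,100,365,200,"s6")
E
```

```text
6.625 [ 0.4915776  -0.29819101  0.18041415] [ 0.01231437 -0.62558658 -2.76528338] [-0.01916694  0.13935516  0.01301959] 0.027982772091507662
0 0 0.015 [ 0.4915 -0.2985  0.1778] shift [-0.0001  0.0003  0.0026] turn [ 0.002 -0.001  0.   ]
0 0 0.04 [ 0.4915 -0.2985  0.2028] shift [-0.0001  0.0004 -0.0224] turn [ 0.002 -0.001  0.   ]
0 0 0.09 [ 0.4915 -0.2985  0.2528] shift [-0.0001  0.0005 -0.0724] turn [ 0.002 -0.001  0.   ]
s6 scale 6 (600, 600, 3)
```

View pics/s6.png

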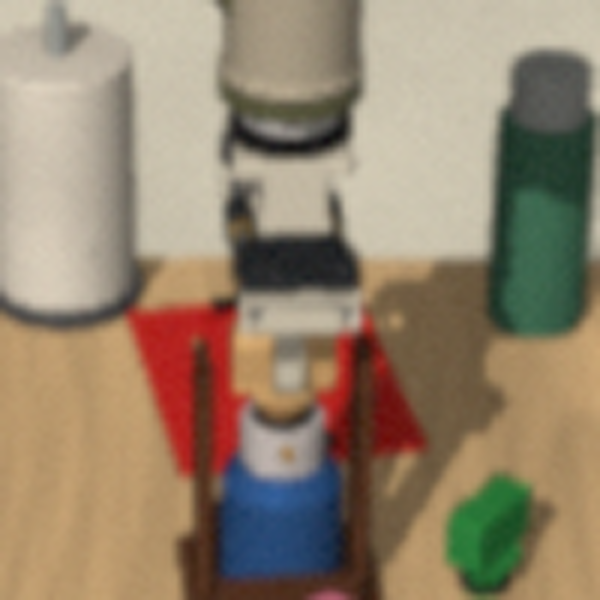

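Emit:
jog_arm(steps=[[1,0,0,-0.02,0,0,0],[1,0,0,-0.045,0,0,0],[1,0,0,-0.075,0,0,0],[1,0,0,-0.09,0,0,0],[1,0,0,-0.095,0,0,0]])

```text
t: 7.3
tool_pos: [0.4914, -0.3008, 0.2762]
orientation: [-3.138, -0.138, -0.003]
force: [0.9, 0.3, -3.3]
opening: 0.0275
```

```bash
python3 - <<'E'
from h import *
go([.57,-.025,.27],-np.pi/2+.083)
crop("side",235,90,375,230,"s7")
E
```

```text
t 7.3 q [-6.390e-01  5.000e-02  1.494e+00  1.000e-03  1.596e+00  8.440e-01] p [ 0.4914 -0.3008  0.2762] F [ 0.9  0.3 -3.3] op 0.0275
shift [ 0.1025 -0.2678  0.0064] turn [-0.     -0.0017  0.0049]
s7 scale 4 (560, 560, 3)
```

View pics/s7.png

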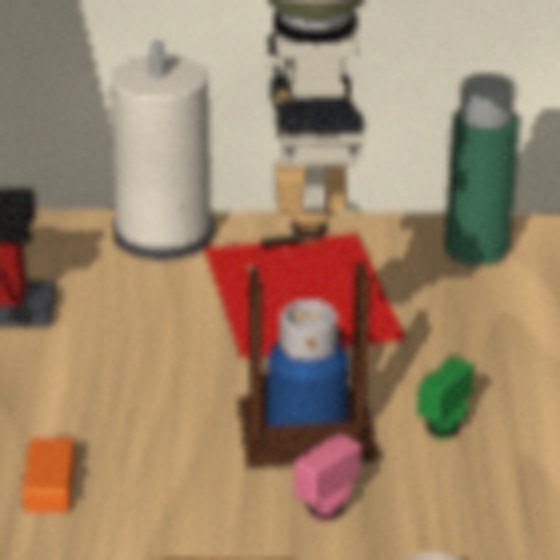

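Emit:
jog_arm(steps=[[1,0.022,-0.055,0.002,0,0,0],[1,0.044,-0.11,0.005,0,0,0],[1,0.066,-0.165,0.006,0,0,0],[1,0.088,-0.22,0.006,0,0,0.005],[1,0.1025,-0.268,0.006,0,0,0.005]])

```text
t: 7.98
tool_pos: [0.5695, -0.0223, 0.2685]
orientation: [-3.138, -0.131, 0.002]
force: [-0.5, -0.3, -2.6]
opening: 0.0278
```

Emit:
jog_arm(steps=[[1,0,0,0.03,0,0,0],[1,0,0,0.07,0,0,0],[1,0,0,0.11,0,0,0],[1,0,0,0.14,0,0,0],[1,0,0,0.15,0,0,0]])

```text
t: 8.6
tool_pos: [0.5668, -0.0218, 0.1146]
orientation: [-3.137, -0.131, 0.011]
force: [0.0, -0.1, -1.9]
opening: 0.0277
```

```bash
python3 - <<'E'
from h import *
go([.57,-.025,.065],-np.pi/2+.083)
crop("side",235,150,375,270,"s8")
E
```

```text
t 8.6 q [-1.290e-01  1.360e-01  1.702e+00  1.000e-03  1.311e+00  1.358e+00] p [ 0.5668 -0.0218  0.1146] F [ 0.  -0.1 -1.9] op 0.0277
shift [0.0033 0.0036 0.0495] turn [-0.0024  0.007   0.0007]
s8 scale 5 (600, 700, 3)
```

View pics/s8.png

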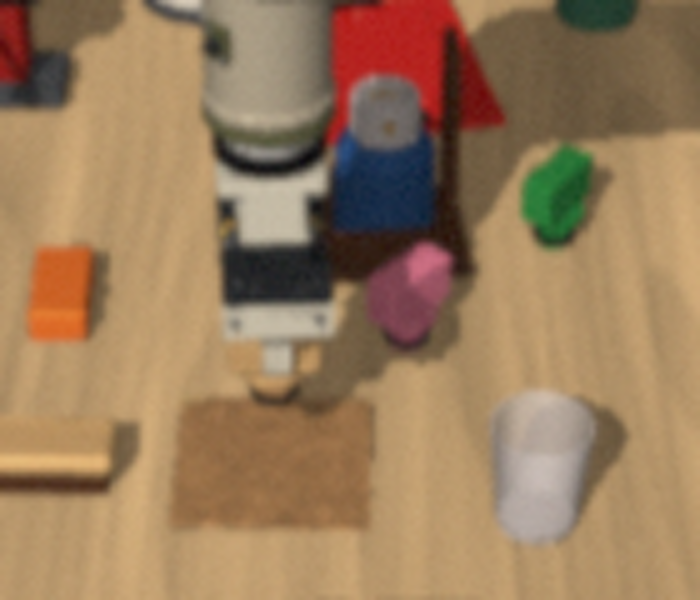

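Emit:
jog_arm(steps=[[1,0.002,0.002,0.02,-0.002,0.007,0],[1,0.003,0.003,0.04,-0.002,0.007,0],[1,0.003,0.003,0.05,-0.002,0.007,0],[1,0.003,0.003,0.053,-0.002,0.007,0]])

```text
t: 9.15
tool_pos: [0.5698, -0.0244, 0.0613]
orientation: [-3.138, -0.131, 0.0]
force: [0.1, 0.5, -2.9]
opening: 0.0276
```

```bash
python3 - <<'E'
from h import *
go([.57,-.025,.053],-np.pi/2+.083)
E
```

```text
t 9.15 q [-0.133  0.2    1.736  0.     1.206  1.354] p [ 0.5698 -0.0244  0.0613] F [ 0.1  0.5 -2.9] op 0.0276
shift [0.0001 0.0006 0.0083] turn [-0.0005  0.0001  0.0006]
```

Emit:
jog_arm(steps=[[1,0,0,0.003,0,0,0],[1,0,0,0.006,0,0,0],[1,0,0,0.008,0,0,0],[1,0,0,0.009,0,0,0]])

```text
t: 9.65
tool_pos: [0.5699, -0.0245, 0.0526]
orientation: [-3.138, -0.131, -0.0]
force: [-3.6, 1.2, 5.0]
opening: 0.0279
```

```bash
python3 - <<'E'
from h import *
go([.57,-.025,.053],-np.pi/2+.083)
crop("side",235,180,355,270,"s9")
E
```

```text
t 9.65 q [-0.133  0.211  1.741  0.     1.19   1.354] p [ 0.5699 -0.0245  0.0526] F [-3.6  1.2  5. ] op 0.0279
shift [ 0.      0.0005 -0.0004] turn [-0.0004 -0.0001  0.0006]
s9 scale 6 (540, 720, 3)
```

View pics/s9.png

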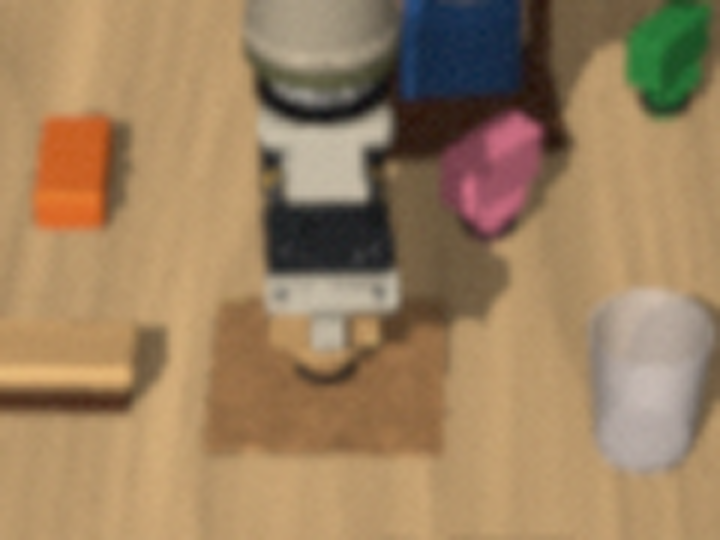

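Emit:
jog_arm(steps=[[0.4,0,0,0,0,0,0],[0,0,0,0,0,0,0],[0,0,0,0,0,0,0],[0,0,0,0,0,0,0],[0,0,0,-0.002,0,0,0]], force=20)

```text
t: 10.32
tool_pos: [0.5698, -0.0244, 0.0545]
orientation: [-3.138, -0.131, 0.001]
force: [0.1, -0.1, 1.5]
opening: 0.073
```

Emit:
jog_arm(steps=[[0,0,0,-0.03,0,0,0],[0,0,0,-0.07,0,0,0],[0,0,0,-0.1,0,0,0],[0,0,0,-0.11,0,0,0],[0,0,0,-0.11,0,0,0]])

```text
t: 10.95
tool_pos: [0.57, -0.0245, 0.1646]
orientation: [-3.138, -0.131, -0.001]
force: [-0.9, 0.2, -0.2]
opening: 0.0928
```

```bash
python3 - <<'E'
from h import *
go([.57,-.025,.14],.083)
crop("side",235,180,355,270,"s10")
crop("top",220,170,320,250,"t10")
E
```

```text
t 10.95 q [-0.133  0.092  1.654  0.     1.394  1.354] p [ 0.57   -0.0245  0.1646] F [-0.9  0.2 -0.2] op 0.0928
shift [-0.0001  0.0005  0.0246] turn [ 1.0000e-04 -6.0000e-04 -1.5702e+00]
s10 scale 6 (540, 720, 3)
t10 scale 7 (560, 700, 3)
```

View pics/s10.png

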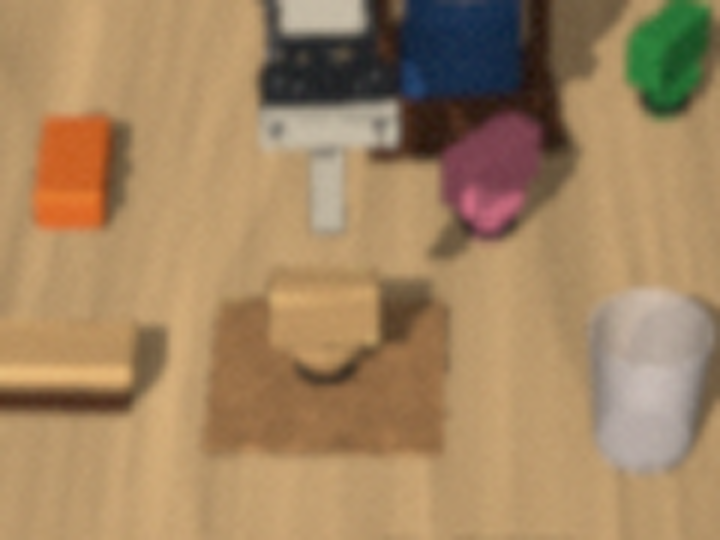

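View pics/t10.png

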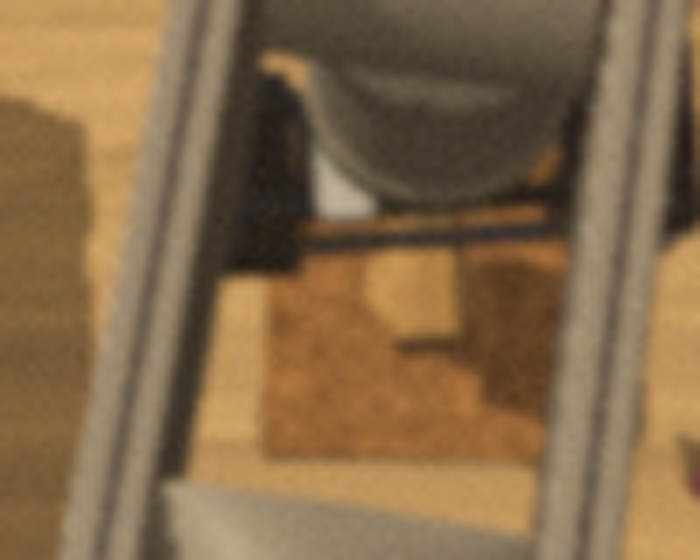

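```bash
python3 - <<'E'
from h import *
c=cal("side")
T=lambda u,v:((u+.5)/6-.5+235,(v+.5)/6-.5+180)
for uv in[(270,294),(381,289),(270,277),(379,272)]: print(onz(c,T(*uv),.076).round(4))
y=.083;M=Rn.from_euler('z',y).as_matrix()
P=[np.array([.57,-.0245,.076])+M@np.array(q) for q in[(.032,.014,0),(-.032,.014,0),(.032,-.014,0),(-.032,-.014,0)]]
print(((proj(c,P)-[235,180]+.5)*6-.5).round(0))
E
```

```text
[ 0.6008 -0.0104  0.076 ]
[ 0.5371 -0.0164  0.076 ]
[ 0.6017 -0.0258  0.076 ]
[ 0.5387 -0.0319  0.076 ]
[[270. 297.]
 [381. 293.]
 [269. 266.]
 [378. 262.]]
```

Emit:
jog_arm(steps=[[0,0,0,0,0,0,-0.18],[0,0,0,0,0,0,-0.36],[0,0,0,0,0,0,-0.54],[0,0,0,0,0,0,-0.72],[0,0,0,0,0,0,-0.9]])

```text
t: 11.72
tool_pos: [0.5678, -0.0242, 0.1607]
orientation: [-2.761, -1.49, 0.008]
force: [-0.5, -0.2, 0.0]
opening: 0.0933
```

```bash
python3 - <<'E'
from h import *
go([.57,-.0245,.14],.085)
E
```

```text
t 11.725 q [-0.133  0.096  1.658  0.     1.394  0.448] p [ 0.5678 -0.0242  0.1607] F [-0.5 -0.2  0. ] op 0.0933
shift [0.0011 0.0021 0.0207] turn [-6.300e-03  3.000e-04 -6.663e-01]
```

Emit:
jog_arm(steps=[[0,0.001,0.002,0.005,-0.006,0,-0.18],[0,0.001,0.002,0.01,-0.006,0,-0.36],[0,0.001,0.002,0.015,-0.006,0,-0.54],[0,0.001,0.002,0.02,-0.006,0,-0.666],[0,0.001,0.002,0.02,-0.006,0,-0.666]])

```text
t: 12.35
tool_pos: [0.5687, -0.0243, 0.1387]
orientation: [-2.124, -2.31, 0.004]
force: [0.0, 0.5, 0.6]
opening: 0.0929
```

```bash
python3 - <<'E'
from h import *
go([.57,-.0245,.057],.085)
crop("side",235,150,355,240,"s11")
E
```

```text
t 12.35 q [-0.133  0.115  1.68  -0.     1.351 -0.216] p [ 0.5687 -0.0243  0.1387] F [0.  0.5 0.6] op 0.0929
shift [-0.0004  0.0016  0.0817] turn [-0.0037 -0.0006 -0.0012]
s11 scale 6 (540, 720, 3)
```

View pics/s11.png

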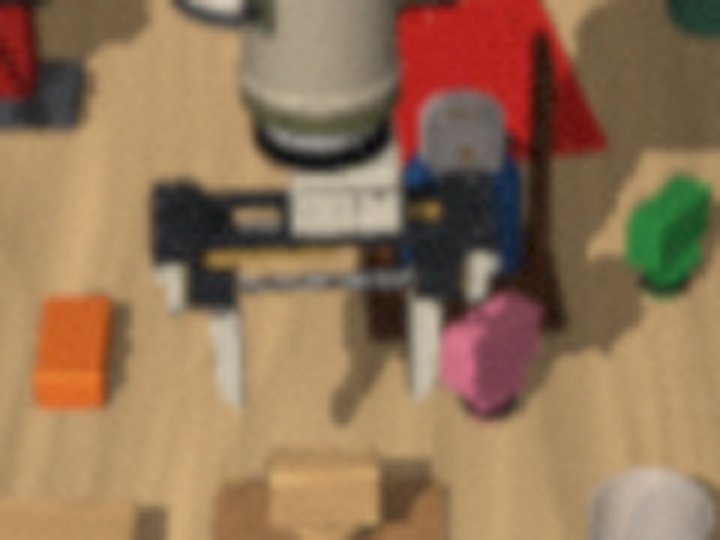

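Emit:
jog_arm(steps=[[0,0,0.0016,0.02,-0.004,0,0],[0,0,0.0016,0.05,-0.004,0,0],[0,0,0.0016,0.078,-0.004,0,0],[0,0,0.0016,0.085,-0.004,0,0],[0,0,0.0016,0.085,-0.004,0,0]])

```text
t: 13.02
tool_pos: [0.5702, -0.0242, 0.0543]
orientation: [2.13, 2.309, 0.001]
force: [0.1, 0.1, 0.2]
opening: 0.093
```

```bash
python3 - <<'E'
from h import *
go([.57,-.0245,.054],.085)
crop("side",235,170,355,260,"s12")
E
```

```text
t 13.025 q [-1.330e-01  2.090e-01  1.739e+00  1.000e-03  1.193e+00 -2.130e-01] p [ 0.5702 -0.0242  0.0543] F [0.1 0.1 0.2] op 0.093
shift [-0.0003 -0.0003  0.0003] turn [ 0.0005 -0.0005 -0.0044]
s12 scale 6 (540, 720, 3)
```

View pics/s12.png

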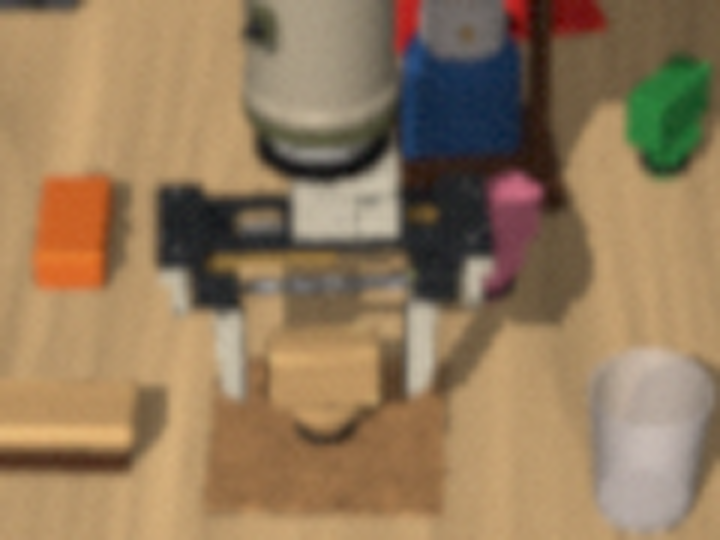

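Emit:
jog_arm(steps=[[0.3,0,0,0,0,0,0],[0.4,0,0,0,0,0,0],[0.5,0,0,0,0,0,0],[0.6,0,0,0,0,0,0],[0.6,0,0,0,0,0,0]], force=20)

```text
t: 13.7
tool_pos: [0.5712, -0.0243, 0.0556]
orientation: [2.129, 2.308, 0.003]
force: [-1.2, -0.2, 3.7]
opening: 0.0637
```

Emit:
jog_arm(steps=[[0.8,0,0,0,0,0,0],[0.8,0,0,0,0,0,0],[0.8,0,0,0,0,0,0]], force=35)

```text
t: 14.08
tool_pos: [0.5712, -0.0243, 0.0556]
orientation: [2.129, 2.308, 0.003]
force: [-0.3, 0.3, 2.6]
opening: 0.0637
```

Emit:
jog_arm(steps=[[0.8,0,0,-0.005,0,0,0],[0.8,0,0,-0.03,0,0,0],[0.8,0,0,-0.07,0,0,0],[0.8,0,0,-0.12,0,0,0],[0.8,0,0,-0.13,0,0,0]])

```text
t: 14.7
tool_pos: [0.573, -0.0246, 0.1898]
orientation: [2.125, 2.304, 0.009]
force: [0.0, 0.1, -2.8]
opening: 0.0641
```

```bash
python3 - <<'E'
from h import *
go([.555,.336,.19],.083)
crop("side",215,150,375,270,"s13")
E
```

```text
t 14.7 q [-1.330e-01  7.400e-02  1.627e+00  1.000e-03  1.431e+00 -2.140e-01] p [ 0.573  -0.0246  0.1898] F [ 0.   0.1 -2.8] op 0.0641
shift [ 0.3609  0.0112 -0.0006] turn [ 0.009   0.0013 -0.0021]
s13 scale 5 (600, 800, 3)
```

View pics/s13.png

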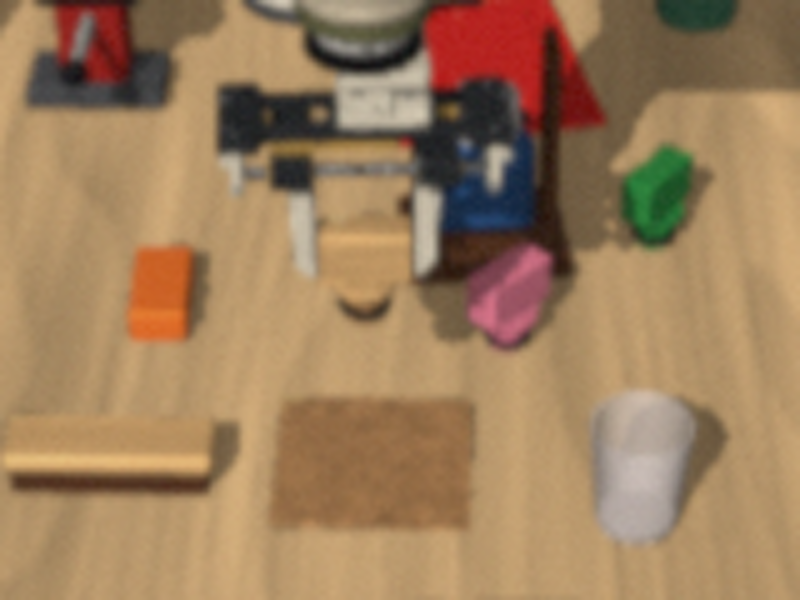

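Emit:
jog_arm(steps=[[0.8,0.04,0.001,0,0,0,0],[0.8,0.09,0.003,0,0.009,0,0],[0.8,0.14,0.004,0,0.009,0,0],[0.8,0.19,0.006,0,0.009,0,0],[0.8,0.24,0.008,0,0.009,0,0]])

```text
t: 15.38
tool_pos: [0.5594, 0.2165, 0.1856]
orientation: [-2.128, -2.308, 0.008]
force: [0.2, -0.7, -2.7]
opening: 0.064
```

```bash
python3 - <<'E'
from h import *
go([.555,.336,.18],.083)
E
```

```text
t 15.375 q [ 2.840e-01  1.610e-01  1.541e+00 -1.000e-03  1.446e+00  2.040e-01] p [0.5594 0.2165 0.1856] F [ 0.2 -0.7 -2.7] op 0.064
shift [0.1195 0.0052 0.0053] turn [-0.0055  0.0019 -0.0022]
```

Emit:
jog_arm(steps=[[0.8,0.04,0.002,0,-0.005,0.002,0],[0.8,0.08,0.004,0,-0.005,0.002,0],[0.8,0.11,0.005,0,-0.005,0.002,0],[0.8,0.12,0.005,0.002,-0.005,0.002,0],[0.8,0.12,0.005,0.005,-0.005,0.002,0]])

```text
t: 16.0
tool_pos: [0.5539, 0.3362, 0.1782]
orientation: [-2.128, -2.309, 0.005]
force: [0.1, -0.3, -2.3]
opening: 0.0635
```

```bash
python3 - <<'E'
from h import *
go([.555,.336,.12],.083)
crop("side",225,210,345,340,"s14");crop("top",115,150,235,260,"t14")
E
```

```text
t 16.0 q [ 0.466  0.29   1.405 -0.     1.449  0.385] p [0.5539 0.3362 0.1782] F [ 0.1 -0.3 -2.3] op 0.0635
shift [-0.0002  0.0013  0.0582] turn [-0.003   0.0013 -0.0014]
s14 scale 4 (520, 480, 3)
t14 scale 5 (550, 600, 3)
```

View pics/s14.png

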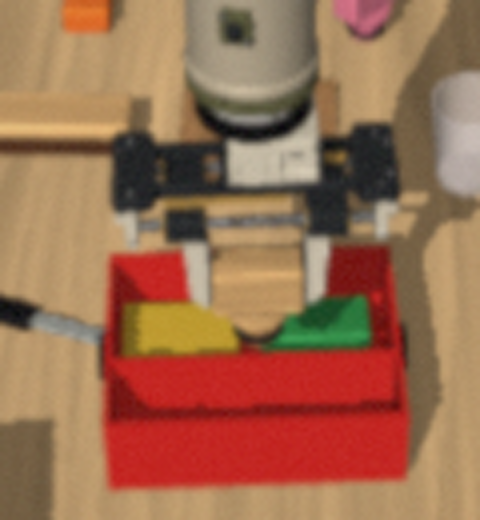

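View pics/t14.png

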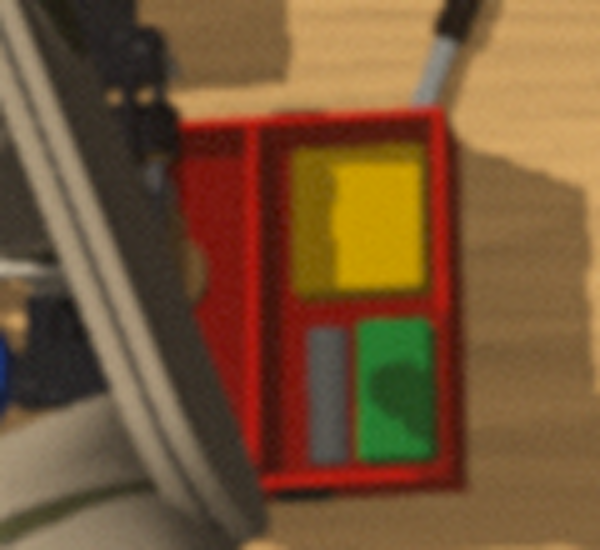

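Emit:
jog_arm(steps=[[0.8,0,0.001,0.015,-0.003,0.001,0],[0.8,0,0.001,0.03,-0.003,0.001,0],[0.8,0,0.001,0.045,-0.003,0.001,0],[0.8,0,0.001,0.06,-0.003,0.001,0],[0.8,0,0.001,0.075,-0.003,0.001,0]])

```text
t: 16.73
tool_pos: [0.5549, 0.335, 0.1023]
orientation: [2.13, 2.308, -0.001]
force: [-0.8, -0.2, -2.9]
opening: 0.0638
```

```bash
python3 - <<'E'
from h import *
go([.555,.336,.06],.083)
crop("side",225,210,345,340,"s15")
E
```

```text
t 16.725 q [ 0.464  0.349  1.477 -0.     1.316  0.384] p [0.5549 0.335  0.1023] F [-0.8 -0.2 -2.9] op 0.0638
shift [0.001  0.0002 0.0423] turn [-0.0001  0.0005 -0.0029]
s15 scale 4 (520, 480, 3)
```

View pics/s15.png

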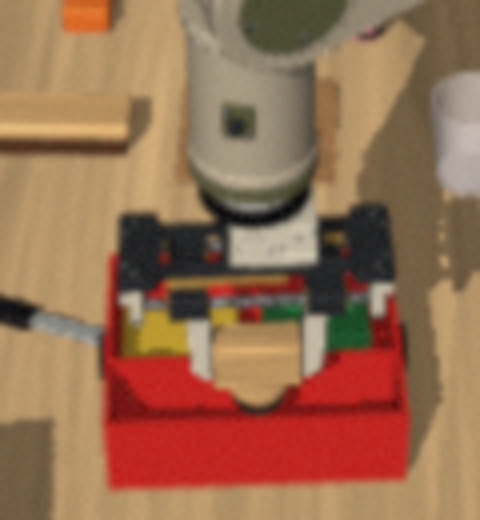

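Emit:
jog_arm(steps=[[0.8,0.001,0,0.01,0,0,0],[0.8,0.001,0,0.02,0,0,0],[0.8,0.001,0,0.03,0,0,0],[0.8,0.001,0,0.037,0,0,0],[0.8,0.001,0,0.041,0,0,0]])

```text
t: 17.4
tool_pos: [0.5534, 0.3352, 0.0584]
orientation: [-2.13, -2.308, 0.006]
force: [-0.0, 0.6, -1.9]
opening: 0.0641
```

Emit:
jog_arm(steps=[[0.8,0,0,0.002,0,0,0],[0.8,0,0,0.003,0,0,0],[0.8,0,0,0.004,0,0,0]])

```text
t: 17.77
tool_pos: [0.5535, 0.3354, 0.0557]
orientation: [-2.13, -2.308, 0.005]
force: [-6.8, -3.9, 10.6]
opening: 0.0635
```

```bash
python3 - <<'E'
from h import *
go([.555,.336,.0556],.083)
E
```

```text
t 17.775 q [ 0.466  0.399  1.504 -0.     1.242  0.386] p [0.5535 0.3354 0.0557] F [-6.8 -3.9 10.6] op 0.0635
shift [0.0005 0.0015 0.0001] turn [-0.0032  0.0017 -0.0028]
```

Emit:
jog_arm(steps=[[0.8,0,0,0,0,0,0],[0.2,0,0,0,0,0,0],[0,0,0,0,0,0,0],[0,0,0,0,0,0,0],[0,0,0,0,0,0,0]], force=15)

```text
t: 18.4
tool_pos: [0.5536, 0.3354, 0.0557]
orientation: [-2.13, -2.308, 0.005]
force: [-0.3, -0.6, 0.1]
opening: 0.0925
```

```bash
python3 - <<'E'
from h import *
go([.555,.336,.0556],.083)
crop("side",225,210,345,340,"s16")
E
```

```text
t 18.4 q [ 0.466  0.399  1.504 -0.     1.241  0.386] p [0.5536 0.3354 0.0557] F [-0.3 -0.6  0.1] op 0.0925
shift [0.0005 0.0014 0.0001] turn [-0.003   0.0017 -0.0028]
s16 scale 4 (520, 480, 3)
```

View pics/s16.png

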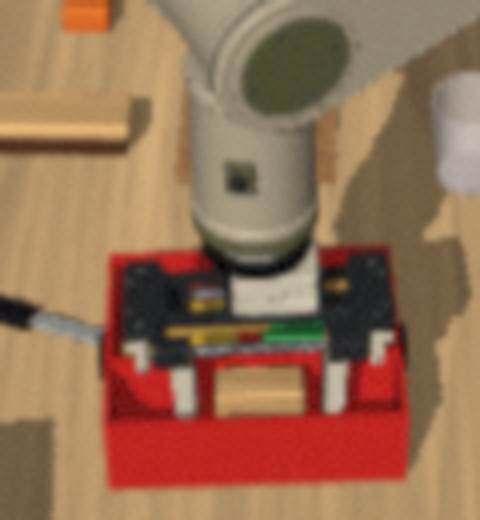

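Released, with a gap at both ends of the grip. Now rise straight up.

Emit:
jog_arm(steps=[[0,0,0,-0.02,0,0,0],[0,0,0,-0.06,0,0,0],[0,0,0,-0.11,0,0,0],[0,0,0,-0.17,0,0,0],[0,0,0,-0.22,0,0,0]])

```text
t: 19.08
tool_pos: [0.5545, 0.3359, 0.2804]
orientation: [2.13, 2.308, -0.0]
force: [0.6, 0.6, 0.1]
opening: 0.0928
```

Emit:
jog_arm(steps=[[0,-0.05,0,0,0,0,0],[0,-0.1,-0.05,0,0,0,0],[0,-0.15,-0.08,0,0,0,0],[0,-0.2,-0.1,0,0,0,0],[0,-0.2,-0.1,0,0,0,0]])

```text
t: 19.7
tool_pos: [0.4702, 0.1257, 0.2825]
orientation: [2.133, 2.303, 0.002]
force: [1.2, 1.1, 0.4]
opening: 0.0932
```

```bash
python3 - <<'E'
from h import *
go([.555,.336,.0556],.083)
c=crop("side",205,150,365,340,"s17")
c=crop("top",135,160,315,260,"t17")
for n in("side","top"): cv2.imwrite(f"pics/{n}17.png",robot.read_camera(n)["image"][:,:,::-1])
E
```

```text
t 19.7 q [ 1.570e-01 -1.980e-01  1.720e+00 -1.000e-03  1.618e+00  8.000e-02] p [0.4702 0.1257 0.2825] F [1.2 1.1 0.4] op 0.0932
shift [0.2034 0.1    0.227 ] turn [ 0.0029  0.0009 -0.0066]
s17 scale 3 (570, 480, 3)
t17 scale 4 (400, 720, 3)
```

View pics/s17.png

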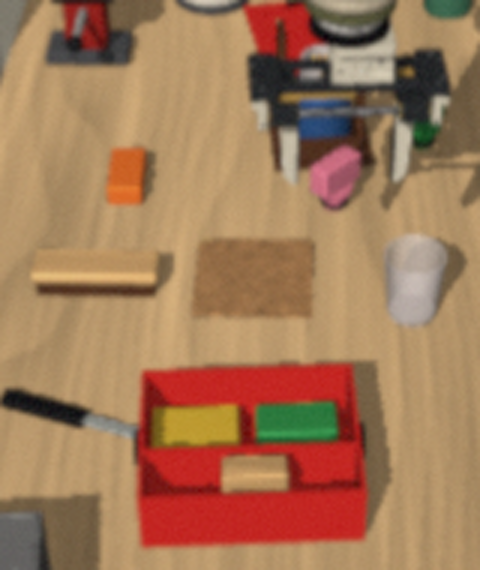

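View pics/t17.png

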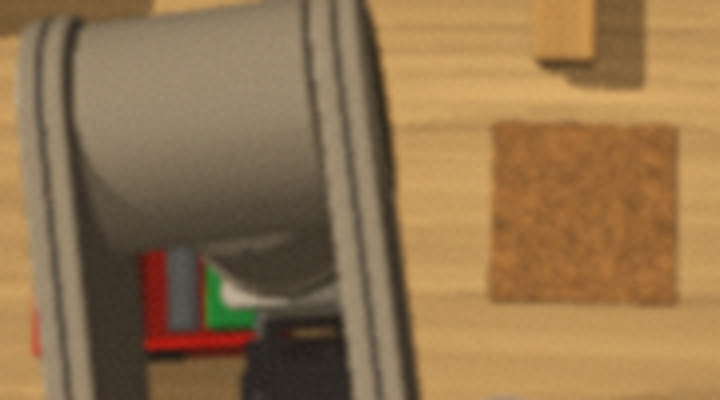

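View pics/side17.png

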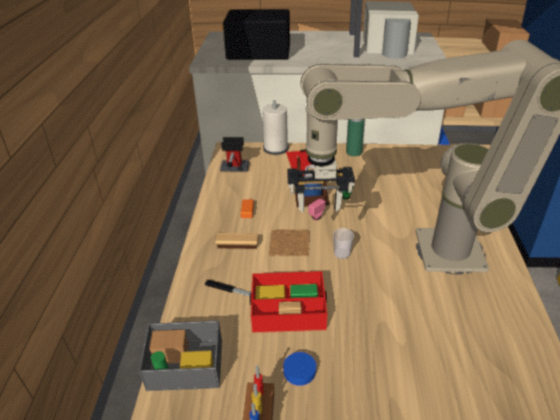

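The pictures show the bung upright in the bay, the other things in place and the arm clear, so I'm handing in.

```bash
python3 - <<'E'
from h import *
c=cal("side")
T=lambda u,v:((u+.5)/3-.5+205,(v+.5)/3-.5+150)
for uv in[(222,459),(288,456)]: print(onz(c,T(*uv),.076).round(4))
print(robot.close_job())
E
```

```text
[0.5849 0.3294 0.076 ]
[0.5208 0.3238 0.076 ]
the job is handed in; nothing more can be done
None
```

The bung is standing upright in the narrow bay of the red tackle box, and I handed the job in at about 20 s of the 61 s allowed. No verdict is reported.

- **Opening:** I gripped the bung across its width and tilted it about +0.2 rad and then −0.2 rad while easing it up. It came free with only its own weight on the wrist (about 2.8 N). The pictures just after showed the canister fully down in its cradle.
- **Mat:** I stood the bung upright on the cork mat and let go. I then took it again by the two ends of its long grip; the opening read 64 mm, which matches its length.
- **Bay:** I lowered it into the bay and met the floor with about 10 N. It stayed still when I let go, and the arm backed off with no force on it.

**Last checks:**
- **Bung:** The last side picture shows the bung upright in the bay. The grip's far top edge measures 64 mm long at about 0.087 rad, along the bay.
- **Position:** By the arm's own reading the bung is within about 2 mm of the bay centre I had measured. The picture puts that edge's middle about 9 mm to the canister side of the centre; about 14 mm was expected if the bung is centred. The two therefore differ by a few mm, well within the 20 mm allowed.
- **Bench:** The bystanders visible in that picture, and the pink look-alike, look unmoved. The lid and the green look-alike were partly hidden by the arm.
- **Canister:** The gripper partly hid it in the last picture. It was down in every earlier view, and nothing touched it afterwards.

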